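# Stage LED heat sinks by height on the kitting board

### The arm

A 6-joint arm with a two-finger parallel gripper is mounted at the origin on the work surface. World frame = base frame: x ahead of the robot, y to its left, z up, the work surface at z = 0. Lengths are in m, angles in rad, forces in N, time in s.
With the tool pointing down it reaches from about 0.275 to 0.825 m from the base axis. Payload 4.9 kg.
Tool frame: the origin (TCP) lies midway between the tips of the shut fingers; the grasp point (between the pads) lies 19 mm behind it (grip_point_offset is the distance from the TCP to the grasp point, in m); z points along the fingers, x is the direction in which the jaws open and shut, and the axes are right-handed (so a half turn about z gives the same grasp; the last joint's range is limited). The gripper opens to 85 mm and grips with 20 to 120 N. Pads are 22 mm wide; open, the fingers measure 114 mm over their backs; the gripper's body (76 mm by 85 mm) begins 54 mm behind the grasp point. The pads swing forward as they close: fully open they stand 13 mm farther back than shut.
Start: joints at [-1.386, 0.326, -0.193, 1.052, 0, 1.437], TCP at [0.172, -0.522, 0.231] pointing down, gripper open.
Joint ranges: [-2.65, 2.65], [-0.97, 1.79], [-1.3, 1.35], [-1.93, 2.1], [-1.47, 1.37], [-3.14, 3.14]. Speed limits (rad/s): [2.57, 2.57, 3.14, 3.14, 3.14, 3.14].

### API

Orientations are given as a rotation vector (axis times angle).
In Python, from cell import * gives the robot as it stands. Calls block until the motion is done:
- movep(position, orientation): joint-space move of the TCP to a pose.
- move_l(position, velocity=0.15, rot=None, until_force=None): straight line of the TCP; rot=None keeps the orientation; velocity is the mean speed in m/s. With until_force (N) it stops when the force on the tool has changed by that much, and returns True; else False.
- set_joints(angles): joint-space move.
- let_go() and grab(newtons=None): open the fingers fully, or close them until they stop; newtons is the grip in N (None keeps the last).
- sleep(seconds).
- ik(position, orientation): joint angles nearest the present ones, or None.
- get_state(): the state.
- grab_frame(name): name is "side" or "top"; returns a dict with "img" (420x560x3 uint8, red, green, blue), "fx", "fy", "cx", "cy" (pixels), "cam_to_world" (4x4, takes a point from camera to world coordinates). Camera axes: x right, y down, z forward; pixel columns grow to the right and rows downward; lengths in m; the calibration is good to about 2 mm. A picture is of the moment at which its call begins. There is no depth.
A pose or a line that the arm cannot do raises MotionError and nothing moves.
- sign_off(): hands the job in, once; it reports no verdict.
Trained networks look in the newest picture that a camera, given by its name, has taken for a name from the list of things; names that differ only in an ending like _2 or _b are one class to them, and where a whole thing is asked for, a point or a joint stands for the part that bears it (a point fixed in the world has none). Each returns a list of dicts, best first, with "score" (0 to 1); they miss things now and then, are a little off and sometimes report something else, mostly with a low value. They report only what shows in the picture. A call takes as long as a camera call. They do not tell look-alikes from the thing itself.
- spot_in(camera, name): "centre" ([column, row] in pixels, amid what is visible of it).
- silhouettes(camera, name): "mask" (420x560 bool, what is visible of it) and "centre" ([column, row] in pixels, amid what is visible of it).
- tip_of(camera, name): "centre" ([column, row] in pixels: a listed point, or the origin of a listed thing).
The state is a dict: "clock": time; "q": joint angles; "joint_velocities": joint speeds; "tau": joint torques, N m; "position": TCP position; "eef_rot": TCP orientation; "contact_force": force on the tool from outside, world axes, zero at the start; "wrist_torque": the same for the moment, N m; "finger_gap": opening from 0.0 (shut) to 1.0 (fully open).
Only numpy, scipy, OpenCV 4.12 (cv2) and the standard library are available. Lean on these libraries where they do the work, as an engineer would, in place of code of your own. Each camera call takes 0.05 s, during which the arm holds its last target. There are 200 camera calls.

### The job

Stage the four black LED heat sinks for the next lamp: stand each one upright, centred on a ring mark of the aluminium kitting board, in order of height, the tallest on the mark next to the red end block and the shortest on the mark at the other end. Set each down gently rather than dropping it, and leave the screw tub and glue bottle standing where they are.

Things in the scene. Friction and masses are not known exactly. Their poses are not given: they have to be found in the camera images.
- sink_a: The tallest loose LED heat sink: upright round black finned cylinder with a copper disc in its top; diameter 54 mm, height 76 mm. Grip it as a plain cylinder. Origin at the centre of its underside, z up along its axis. It starts standing on the white paper mat (mat top 2 mm above the bench).
- sink_b: The second tallest loose LED heat sink: upright round black finned cylinder with a copper disc in its top; diameter 48 mm, height 62 mm. Grip it as a plain cylinder. Origin at the centre of its underside, z up along its axis. It starts standing on the white paper mat (mat top 2 mm above the bench).
- sink_c: The third tallest loose LED heat sink: upright round black finned cylinder with a copper disc in its top; diameter 42 mm, height 48 mm. Grip it as a plain cylinder. Origin at the centre of its underside, z up along its axis. It starts standing on the white paper mat (mat top 2 mm above the bench).
- sink_d: The shortest loose LED heat sink: upright round black finned cylinder with a copper disc in its top; diameter 36 mm, height 34 mm. Grip it as a plain cylinder. Origin at the centre of its underside, z up along its axis. It starts standing on the white paper mat (mat top 2 mm above the bench).
- mark_1: Ring mark 1 counted from the red end block: flat white disc with black rim, 62 mm across, on the fixed aluminium kitting board (320 x 90 mm, top 12 mm above the bench). Four marks in line, 75 mm apart. Origin: mark's centre on the board's top; x along the row towards the red block (14 mm thick, 28 mm tall, inner face 41 mm from mark 1's centre), z up.
- mark_2: Ring mark 2 counted from the red end block: flat white disc with black rim, 62 mm across, on the fixed aluminium kitting board (320 x 90 mm, top 12 mm above the bench). Four marks in line, 75 mm apart. Origin: mark's centre on the board's top; x along the row towards the red block (14 mm thick, 28 mm tall, inner face 41 mm from mark 1's centre), z up.
- mark_3: Ring mark 3 counted from the red end block: flat white disc with black rim, 62 mm across, on the fixed aluminium kitting board (320 x 90 mm, top 12 mm above the bench). Four marks in line, 75 mm apart. Origin: mark's centre on the board's top; x along the row towards the red block (14 mm thick, 28 mm tall, inner face 41 mm from mark 1's centre), z up.
- mark_4: Ring mark 4 counted from the red end block: flat white disc with black rim, 62 mm across, on the fixed aluminium kitting board (320 x 90 mm, top 12 mm above the bench). Four marks in line, 75 mm apart. Origin: mark's centre on the board's top; x along the row towards the red block (14 mm thick, 28 mm tall, inner face 41 mm from mark 1's centre), z up.
- screw_tub: Small blue open tub of screws, 40 x 40 mm, 24 mm tall, loose on the mat among the heat sinks; a bystander, not to be disturbed. Origin at the centre of its underside.
- glue_bottle: Small green glue bottle with an orange nozzle, 28 mm diameter, 54 mm tall, loose on the mat among the heat sinks; a bystander, not to be disturbed. Origin at the centre of its underside.
Not all that is in view belongs to the job. What is shaped like the sink_c but turquoise is not meant. Leave any pink look-alike of the sink_d alone.

How it is judged:
By the outcome, as a careful person would: the job done as asked, in the order asked, and still so for the second after the job is handed in, with the robot touching nothing.
It also fails if it takes over 109 s, if anything falls off the work surface, if the arm or the gripper's body presses on something with over 40 N, if the wrist force passes 120 N, or if a joint passes its speed limit or range.

## Working session

There is one attempt and no reset: what is moved stays moved. The work goes in short steps, each a Python script; the robot and the scene stay as the last script left them, time stands still between calls to the robot, and variables do not carry over. Pictures are saved under pics/ and viewed, about 12 in all and at most 16, crops included, and the job is handed in when it is done.

```bash
mkdir -p pics; ls; python3 - <<'E'
from cell import *
import cv2,numpy as np
for c in ("top","side"):
    f=grab_frame(c); cv2.imwrite(f"pics/{c}0.png",f["img"][:,:,::-1])
    print(c,f["fx"],f["fy"],f["cx"],f["cy"],np.round(f["cam_to_world"],4).tolist())
    for n in ("sink_a","mark_1","screw_tub","glue_bottle"):
        print(n,[(np.round(d["centre"]).tolist(),round(d["score"],2)) for d in spot_in(c,n)])
print(get_state())
E
```

```text
pics
top 461.0266091191268 461.0266091191268 289.5891871473971 205.52077776973024 [[0.0233, -0.9731, 0.2291, 0.3151], [-0.9997, -0.024, -0.0003, 0.0033], [0.0058, -0.229, -0.9734, 1.1257], [0.0, 0.0, 0.0, 1.0]]
sink_a [([164.0, 235.0], 0.83), ([236.0, 196.0], 0.77), ([284.0, 240.0], 0.66), ([290.0, 189.0], 0.62), ([175.0, 178.0], 0.61), ([234.0, 246.0], 0.59)]
mark_1 [([358.0, 267.0], 0.98), ([371.0, 237.0], 0.93), ([392.0, 184.0], 0.79), ([383.0, 208.0], 0.75)]
screw_tub [([382.0, 208.0], 0.65), ([232.0, 221.0], 0.58)]
glue_bottle [([178.0, 208.0], 0.7)]
side 511.8450339014749 511.8450339014749 284.66261972452253 208.73880041024776 [[-0.9066, -0.319, 0.2762, 0.2234], [-0.4219, 0.6934, -0.5841, 0.7098], [-0.0052, -0.6461, -0.7633, 1.0085], [0.0, 0.0, 0.0, 1.0]]
sink_a [([201.0, 305.0], 0.83), ([267.0, 217.0], 0.8), ([249.0, 257.0], 0.68), ([312.0, 240.0], 0.62), ([293.0, 281.0], 0.51)]
mark_1 [([320.0, 167.0], 0.77), ([298.0, 154.0], 0.73), ([354.0, 200.0], 0.56), ([338.0, 180.0], 0.51)]
screw_tub [([268.0, 272.0], 0.63)]
glue_bottle [([236.0, 315.0], 0.67)]
{'clock': 0.5, 'q': array([-1.38619368e+00,  3.26229269e-01, -1.92677439e-01,  1.05201173e+00,
        3.29677249e-06,  1.43661178e+00]), 'joint_velocities': array([-0.00039193,  0.00109971,  0.00064872,  0.00103455,  0.00200031,
       -0.00012507]), 'tau': array([-6.06016238e-04, -4.42963636e+01,  2.62538248e+01,  2.81848173e-03,
       -5.86137253e-05,  6.87618368e-06]), 'position': array([ 0.17239212, -0.52224975,  0.23123543]), 'eef_rot': array([-2.54579783e+00,  1.84064502e+00,  1.35435350e-04]), 'contact_force': array([ 0.40427741, -0.13457965, -0.22424493]), 'wrist_torque': array([ 3.01708842e-02,  3.12690462e-05, -3.00298045e-02]), 'finger_gap': 0.9998196203128787}
```

View pics/top0.png

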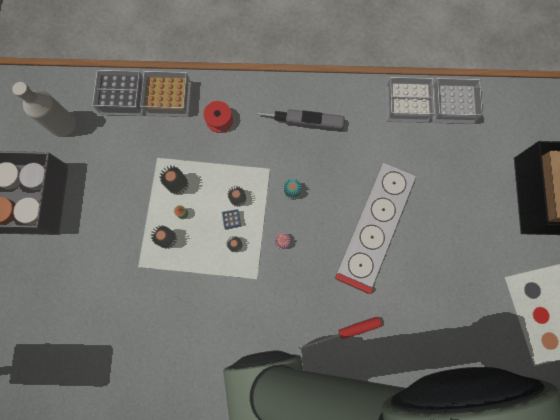

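View pics/side0.png

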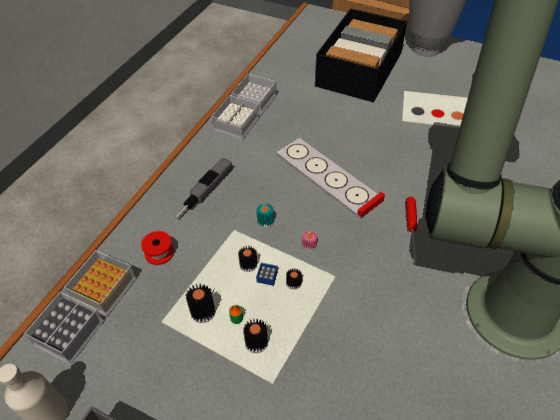

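Candidates in the top view: black sinks with copper tops at (173,180) largest → a, (163,236) → b, (237,196) → c and (235,243) → d. The look-alikes to leave alone are turquoise (293,188) and pink (284,240). The bystanders are the tub (232,219) and glue bottle (181,212). The red block is at (354,284), so mark 1 is (360,266). The tip_of/copper-disc measurement and one close crop come next.

```bash
cat > h.py <<'E'
from cell import *
import cv2,numpy as np
from scipy.spatial.transform import Rotation as R
H=dict(a=.076,b=.062,c=.048,d=.034); D=dict(a=.054,b=.048,c=.042,d=.036)
def ray(f,p,z):
    T=f["cam_to_world"]; d=T[:3,:3]@[(p[0]-f["cx"])/f["fx"],(p[1]-f["cy"])/f["fy"],1]
    return (T[:3,3]+d*(z-T[2,3])/d[2])[:2]
def proj(f,P):
    T=f["cam_to_world"]; c=T[:3,:3].T@(np.array(P)-T[:3,3])
    return np.array([c[0]/c[2]*f["fx"]+f["cx"],c[1]/c[2]*f["fy"]+f["cy"]])
def copper(f,xy,z,r=9):
    """world xy of the copper disc near xy at height z"""
    u=proj(f,[*xy,z]); x,y=np.round(u).astype(int)
    w=f["img"][y-r:y+r+1,x-r:x+r+1].astype(float)
    m=((w[...,0]>70)&(w[...,0]>1.35*w[...,2])&(w[...,0]>1.15*w[...,1])).astype(np.uint8)
    n,l,s,c=cv2.connectedComponentsWithStats(m)
    if n<2: return None,0
    k=1+np.argmax(s[1:,4]); return ray(f,c[k]+[x-r,y-r],z),int(s[k,4])
def down(th):
    x=np.array([np.cos(th),np.sin(th),0]); z=np.array([0,0,-1.])
    return R.from_matrix(np.c_[x,np.cross(z,x),z]).as_rotvec()
E
python3 - <<'E'
from h import *
px=dict(a=(174,179),b=(164,235),c=(237,195),d=(235,242))
F={c:grab_frame(c) for c in("top","side")}
for k,p in px.items():
    xy=ray(F["top"],p,.002+H[k]); 
    for c in F:
        for i in range(2): q,n=copper(F[c],xy,.002+H[k]); 
        print(k,c,"copper",None if q is None else q.round(4),n,proj(F[c],[*xy,.002+H[k]]).round(0))
for c in F:
    for n,z in(("sink_a",.002),("mark_1",.012),("screw_tub",.002),("glue_bottle",.002)):
        print(c,n,[(ray(F[c],d["centre"],z).round(4).tolist(),round(d["score"],2)) for d in tip_of(c,n)])
    g=silhouettes(c,"mark_1")
    print(c,"maskmarks",[ray(F[c],np.argwhere(d["mask"]).mean(0)[::-1],.012).round(4).tolist() for d in g])
t=F["top"]["img"]; s=F["side"]["img"]
A=cv2.resize(t[150:300,130:410],None,fx=2.8,fy=2.8,interpolation=2)[:,:784]
cv2.imwrite("pics/crop1.png",A[:,:,::-1])
E
```

```text
a top copper [0.6274 0.2874] 95 [174. 179.]
a side copper [0.6256 0.2846] 98 [203. 292.]
b top copper [0.488 0.302] 79 [164. 235.]
b side copper [0.4866 0.2994] 93 [256. 326.]
c top copper [0.5951 0.1336] 55 [237. 195.]
c side copper [0.5938 0.1315] 55 [248. 252.]
d top copper [0.4767 0.1346] 43 [235. 242.]
d side copper [0.4762 0.1317] 43 [292. 273.]
top sink_a [([0.6331, 0.2824], 0.81), ([0.4893, 0.3056], 0.74), ([0.6216, -0.0067], 0.68), ([0.5938, 0.1382], 0.64), ([0.4754, 0.1313], 0.62), ([0.4874, 0.0146], 0.51)]
top mark_1 [([0.571, -0.2293], 0.92), ([0.4302, -0.1667], 0.88), ([0.5081, -0.2011], 0.83), ([0.6398, -0.2605], 0.69), ([0.4697, 0.134], 0.27)]
top screw_tub [([0.5317, 0.1472], 0.81)]
top glue_bottle [([0.5629, 0.2746], 0.68)]
top maskmarks [[0.5728, -0.2266], [0.5039, -0.1993], [0.4329, -0.1711], [0.6423, -0.2574]]
side sink_a [([0.628, 0.2872], 0.97), ([0.6134, -0.0014], 0.87), ([0.4746, 0.1265], 0.85), ([0.4971, 0.3023], 0.78), ([0.4775, 0.012], 0.67), ([0.5969, 0.1214], 0.66)]
side mark_1 [([0.5035, -0.2064], 0.64), ([0.4346, -0.162], 0.61), ([0.5652, -0.2326], 0.52), ([0.6382, -0.259], 0.52)]
side screw_tub [([0.5394, 0.1387], 0.64)]
side glue_bottle [([0.5511, 0.2686], 0.56)]
side maskmarks [[0.5034, -0.2037], [0.4338, -0.1747], [0.6426, -0.2606], [0.5735, -0.2335]]
```

View pics/crop1.png

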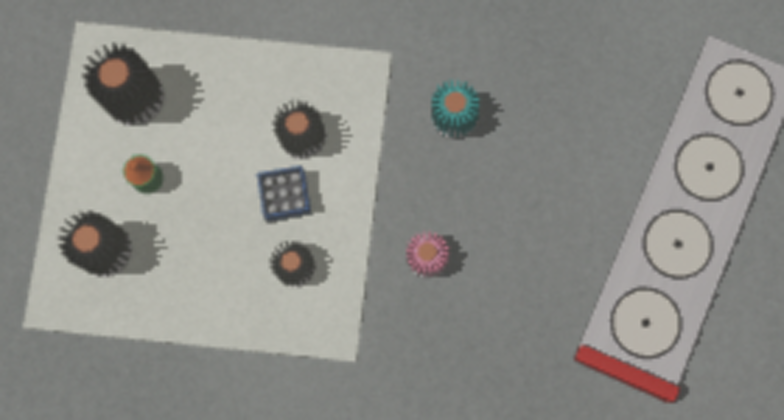

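The picks are confirmed: black a at crop (113,73), b (86,238), c (296,122), d (290,262), with turquoise at (455,103) and pink at (427,250) excluded. Mark 1 is beside the red bar. Starting with sink a.

```bash
cat >> h.py <<'E'
S=dict(a=(.6265,.2860),b=(.4873,.3007),c=(.5945,.1326),d=(.4765,.1332))
U=np.array([.9245,-.3811]); C0=np.array([.5381,-.2159])
M={k:C0+U*(-.1125+.075*i) for i,k in enumerate("abcd")}
G=dict(a=.025,b=.018,c=.010,d=.004)      # TCP above the sink's underside
TH=np.arctan2(U[1],U[0])+np.pi/2         # jaws across the row
def best(xy,z,th):
    q0=get_state()["q"]; o=[]
    for t in(th,th+np.pi):
        q=ik([*xy,z],down(t))
        if q is not None: o.append((np.abs(np.array(q)-q0).max(),t))
    return down(min(o)[1])
def pick(k,xy=None,z0=.002,th=np.pi/2,N=35):
    xy=S[k] if xy is None else xy; r=best(xy,.2,th); z=z0+G[k]
    movep([*xy,.2],r); move_l([*xy,z+.03],.25); move_l([*xy,z],.06)
    f0=get_state()["contact_force"]; grab(N); g=get_state()["finger_gap"]
    move_l([*xy,z+.02],.08); move_l([*xy,.2],.25)
    print(k,"gap mm",g*85,get_state()["finger_gap"]*85,"dF",(get_state()["contact_force"]-f0).round(2),"t",get_state()["clock"])
def place(k,xy=None,z0=.012):
    xy=M[k] if xy is None else xy; r=best(xy,.2,TH); z=z0+G[k]
    movep([*xy,.2],r); move_l([*xy,z+.025],.25); move_l([*xy,z+.006],.06)
    hit=move_l([*xy,z-.003],.015,until_force=3)
    print(k,"contact",hit,"z err mm",(get_state()["position"][2]-z)*1e3)
    sleep(.2); let_go(); move_l([*xy,z+.03],.08); move_l([*xy,.2],.25)
    print("t",get_state()["clock"])
E
python3 - <<'E'
from h import *
print(M); pick("a")
f=grab_frame("side"); cv2.imwrite("pics/a1.png",f["img"][:,:,::-1])
E
```

```text
{'a': array([ 0.43409375, -0.17302625]), 'b': array([ 0.50343125, -0.20160875]), 'c': array([ 0.57276875, -0.23019125]), 'd': array([ 0.64210625, -0.25877375])}
a gap mm 52.68663113413486 53.098191161773975 dF [-0.97 -0.06 -2.21] t 7.275
```

View pics/a1.png

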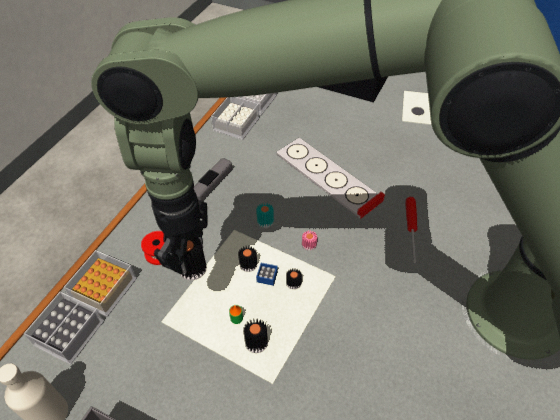

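Sink a is held upright near (188,258), and the mat neighbours haven't moved. Placing it, then checking from a hover clear of the board.

```bash
cat >> h.py <<'E'
def check(ks,name=None):
    for c in("top","side"):
        f=grab_frame(c)
        for k in ks:
            q,n=copper(f,M[k],.012+H[k])
            if q is not None: q,n=copper(f,q,.012+H[k])
            print(c,k,"off mm",None if q is None else ((q-M[k])*1e3).round(1),n)
        if name: cv2.imwrite(f"pics/{name}_{c}.png",f["img"][:,:,::-1])
E
python3 - <<'E'
from h import *
place("a")
movep([*S["b"],.2],best(S["b"],.2,np.pi/2))
check("a","p1")
t=cv2.imread("pics/p1_top.png");s=cv2.imread("pics/p1_side.png")
cv2.imwrite("pics/p1.png",np.hstack([cv2.resize(t[140:310,130:430],(400,227)),cv2.resize(s[120:350,180:400],(400,418))[:227] ]))
cv2.imwrite("pics/p1.png",cv2.resize(s[120:350,160:410],None,fx=2.4,fy=2.4))
E
```

```text
a contact True z err mm 0.5860728237994245
t 12.575
top a off mm [0.3 0.2] 114
side a off mm [-0.7 -2.2] 67
```

View pics/p1.png

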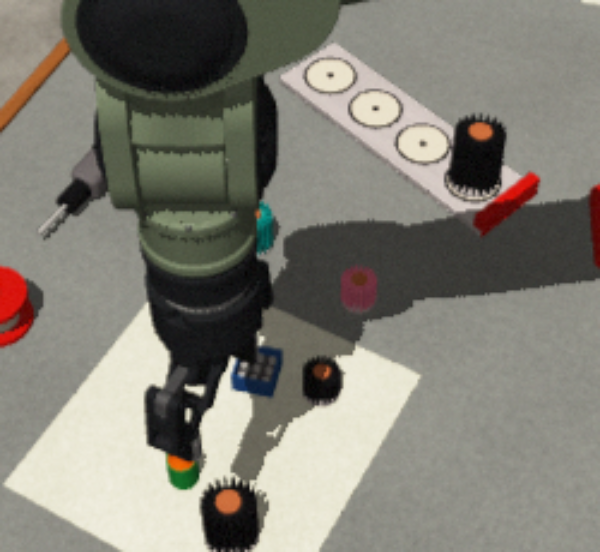

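Sink a is upright and centred on mark 1, at crop (475,170). Next are b, c and d.

```bash
python3 - <<'E'
from h import *
for k in "bcd":
    pick(k)
    if abs(get_state()["finger_gap"]*85-D[k]*1e3)>5: print("BAD GRIP");break
    place(k)
movep([.35,.25,.3],best((.35,.25),.3,np.pi/2))
check("abcd","p2")
f=grab_frame("top")
for n in("screw_tub","glue_bottle"):print(n,[(ray(f,d["centre"],.002).round(4),d["score"]) for d in tip_of("top",n)])
t=cv2.imread("pics/p2_top.png");s=cv2.imread("pics/p2_side.png")
cv2.imwrite("pics/p2t.png",cv2.resize(t[150:300,130:410],None,fx=2.8,fy=2.8))
cv2.imwrite("pics/p2s.png",cv2.resize(s[120:350,160:410],None,fx=2.4,fy=2.4))
E
```

```text
b gap mm 47.056879386825344 47.41093436742904 dF [-1.01  0.83 -2.76] t 17.7
b contact True z err mm 0.5039638228325899
t 23.075
c gap mm 40.82753375812425 41.07710230679248 dF [ 0.13 -0.49 -2.06] t 27.5167
c contact True z err mm 0.4466084745572939
t 32.5333
d gap mm 34.79454170737492 34.91803356684724 dF [-0.77 -0.54 -1.52] t 37.1583
d contact True z err mm 0.4548532622915824
t 42.475
top a off mm [0.4 0.1] 115
top b off mm [0.2 0.5] 83
top c off mm [0.4 0.5] 64
top d off mm [0.8 0.2] 48
side a off mm None 0
side b off mm None 0
side c off mm [ 4.  -0.3] 13
side d off mm [-0.6 -2.3] 26
screw_tub [(array([ 0.5039, -0.2061]), 0.74), (array([0.5341, 0.1419]), 0.71)]
glue_bottle [(array([0.562 , 0.2693]), 0.53)]
```

View pics/p2t.png

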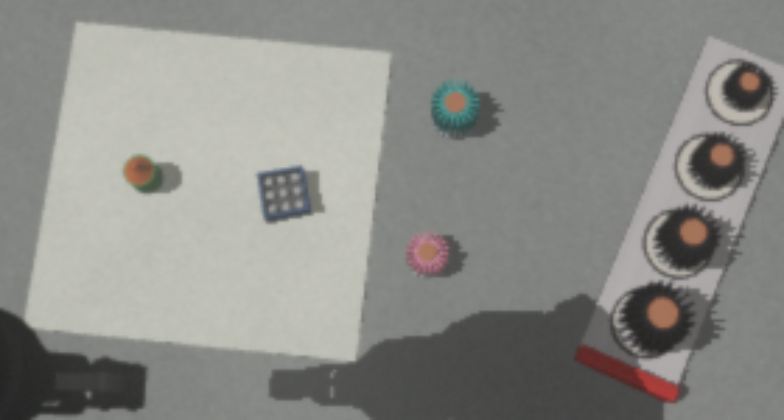

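View pics/p2s.png

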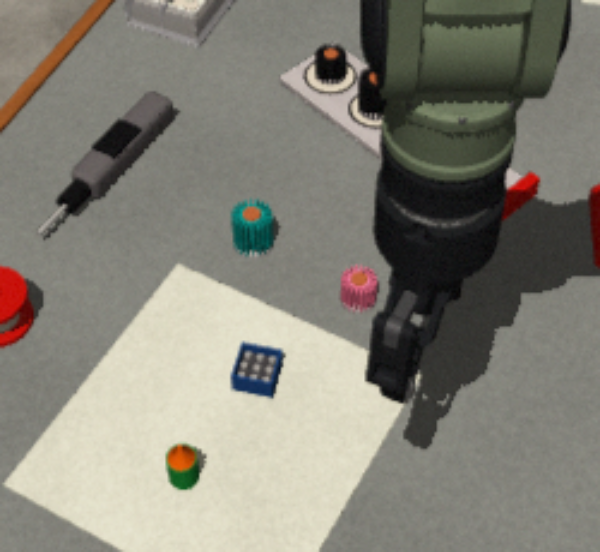

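```bash
python3 - <<'E'
from h import *
movep([.35,.25,.3],best((.35,.25),.3,np.pi/2)); set_joints([-1.386,.326,-.193,1.052,0,1.437])
for c in("top","side"):
    f=grab_frame(c); I=cv2.imread(f"pics/{c}0.png"); 
    for k in"abcd":
        x,y=np.round(proj(f,[*M[k],.012])).astype(int); r=16
        g=cv2.cvtColor(I[y-r:y+r+1,x-r:x+r+1],cv2.COLOR_BGR2GRAY).astype(float)
        d=255-g[r-5:r+6,r-5:r+6]; d=np.clip(d-np.median(d)-15,0,None); yy,xx=np.mgrid[-5:6,-5:6]
        dot=np.array([(d*xx).sum(),(d*yy).sum()])/d.sum()+[x,y]
        m=ray(f,dot,.012)
        print(c,k,"dot off mm",((m-M[k])*1e3).round(1))
check("abcd","p3")
s=cv2.imread("pics/p3_side.png"); cv2.imwrite("pics/p3s.png",cv2.resize(s[110:240,250:400],None,fx=4,fy=4))
E
```

```text
top a dot off mm [0.4 2.5]
top b dot off mm [0.5 2. ]
top c dot off mm [0.9 1.4]
top d dot off mm [0.9 1.5]
side a dot off mm [-0.3 -2.1]
side b dot off mm [-0.1 -1.7]
side c dot off mm [-0.1 -2.6]
side d dot off mm [ 0.1 -2.8]
top a off mm [0.3 0.2] 114
top b off mm [0.1 0.4] 84
top c off mm [0.4 0.5] 64
top d off mm [0.6 0.2] 47
side a off mm [-0.2 -2.2] 64
side b off mm [-0.4 -2.3] 46
side c off mm [-0.4 -3. ] 33
side d off mm [-0.3 -2.6] 25
```

View pics/p3s.png

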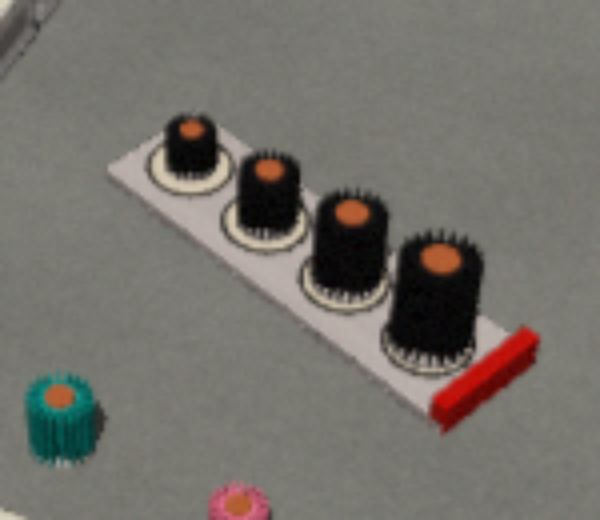

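```bash
python3 -c "
from cell import *
print(get_state()['clock']); sign_off()"
```

```text
48.1083
the job is handed in; nothing more can be done
```

All four black heat sinks are standing upright on the kitting board, tallest (a) on mark 1 by the red block, then b, c and d out to mark 4. I handed the job in at about 48 s of the 109 s limit, with the arm back at its start pose and touching nothing. `sign_off()` gives no verdict, so what follows rests on my own last checks.

- **Set-down:** each sink was lowered slowly until it touched, about 0.5 mm above the computed height, and only then released.
- **Centring:** relative to the mark centre dots, the side camera puts the sinks within about 0.7 mm. The top camera shows them 1–2 mm off in y. The two cameras disagree by 2–5 mm in absolute y, so I averaged them to place the sinks, and the true offset is probably about 1 mm.
- **Bystanders:** the tub, glue bottle and both look-alikes appear in the same spots in the before and after top views. The network also reported one false "screw tub" on the board, which the picture shows is not there.

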